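Take the length of a chipped cabinet edge with a digital tape

TASK

Measure the chipped edge of the cabinet panel: draw the tape's blade out until the outer face of its end hook lines up with the near edge (the one towards the case) of the blue masking tape, leave it standing there, and press the green reading key and then the blue store key, one at a time. Then press the red release on the tape's nose and keep it down until the blade has run fully home. Never press a key while the hook is off the masking tape's edge, and do not knock the other things on the desk about.

Things in the scene. Friction and masses are not known exactly. Their poses are not given: they have to be found in the camera images.
- panel: Cherry-wood cabinet panel, 520 x 150 x 18 mm, fixed on two 20 mm battens; top face 38 mm above the desk. Origin on the desk under the line of the blade; x runs along the panel in the direction the blade is drawn out, y across, z up. It reaches from x = -290 to +230 mm; the tape stands on its -x end, held by a blue G-clamp (x = -310 to -255 mm, top 125 mm above the desk).
- tape: Yellow and black digital tape measure, fixed on the panel; same origin and axes as the panel. Case 54 mm wide, centred on y = 0: main part x = -235 to -155 mm, top 100 mm above the desk, with a display between two round keys; low nose x = -155 to -105 mm, top 74 mm above the desk, with the red release on it and the blade's mouth in its front.
- blade (a joint): How far the yellow blade is drawn out of the case, m: 0 home, limit 0.23; slides along the panel's +x only. A coil spring of 2 to 3.2 N draws it in, but the tape is self-locking: a brake of about 6 N holds the blade where it is left, so drawing it out takes 8 to 10 N, pushing it back about 3 N. Only while the release is held down is it free and runs in by itself at about 0.3 m/s.
- hook_face (a point): Middle of the outer (+x) face of the blade's steel end hook, 52 mm above the desk. The hook is a plate 28 mm wide across the panel, 20 mm tall (42 to 62 mm above the desk), 3 mm thick; behind it a 28 mm wide, 4 mm thick end plate covers the last 29 mm of blade. Both can be pinched across the 28 mm from above. With the blade home this face is 13 mm in front of the nose. Axes as the panel's.
- mark_edge (a point): Middle of the near edge (towards the tape case) of the strip of blue masking tape stuck flat across the panel's top face, on the line of the blade; from this edge the strip is 24 mm wide in +x, and it is 152 mm long across the panel. Pale chipped wood on the panel's edge ends here. Axes as the panel's.
- key_read (a joint): Travel of the green round reading key, in m: 0 up, 0.004 fully down; it counts as pressed beyond 0.0025. Spring return, 1.5 N to start, 3.5 N fully down.
- key_read_top (a point): Centre of the top of the green reading key, 18 mm diameter, standing 7 mm proud of the case, about 107 mm above the desk, near the rear (clamp) end of the case. Pressed straight down.
- key_store (a joint): Travel of the blue round store key, in m: 0 up, 0.004 fully down; it counts as pressed beyond 0.0025. Spring return, 1.5 N to start, 3.5 N fully down.
- key_store_top (a point): Centre of the top of the blue store key, same size as the green one, 48 mm farther towards the nose. Pressed straight down.
- release (a joint): Travel of the red release paddle, in m: 0 up (within 0.001), 0.006 fully down. Spring return, about 4 N at 0.003, 6 N fully down. From about 0.002 the brake begins to slip, beyond 0.0035 the blade is quite free; let up before the blade is home, the brake stops it part-way.
- release_top (a point): Centre of the top of the red ribbed release paddle, 28 x 26 mm, on top of the tape's nose, 83 mm above the desk, standing 9 mm proud of the nose. Pressed straight down. The main part of the case rises to 100 mm above the desk 29 mm behind its centre.
- glue: Bystander: white glue bottle, 56 mm diameter, 150 mm tall, standing loose. Origin at the centre of its underside.
- tissue_box: Bystander: dark wooden tissue box, a 130 mm cube standing loose. Origin at the centre of its underside.
- brush: Bystander: paint brush lying loose on the desk. Origin at its underside, x along the brush.
- pull: Bystander: brushed steel drawer pull, 160 mm long, 28 mm high, lying loose on its two feet. Origin at the centre of its underside, x along it.

How it is judged (in metres and radians):
On the way, in this order (a step that is already met when the one before it is completed fails the run):
1. the blade stands drawn out, hook's outer face within 4 mm of the masking tape's near edge, at rest and no longer touched (x of hook_face in the frame of mark_edge between -0.004 and 0.004 m and velocity of joint blade between -0.004 and 0.004 m/s and contact force between the fingers and blade below 0.2 N), for 0.3 s.
2. the green reading key is pressed with the hook still on the mark (x of hook_face in the frame of mark_edge between -0.004 and 0.004 m and value of joint key_read above 0.0025 m), for 0.05 s.
3. the blue store key is pressed, the green one being up again, with the hook still on the mark (x of hook_face in the frame of mark_edge between -0.004 and 0.004 m and value of joint key_store above 0.0025 m and value of joint key_read below 0.001 m), for 0.05 s.
4. the red release is held down until the blade is home (within 4 mm) (value of joint blade below 0.004 m and value of joint release above 0.002 m), for 0.1 s.
At the end, for the whole second after the job is handed in: The blade is fully home (within 4 mm) and at rest, the release and both keys are up again, and the glue bottle, tissue box, brush and drawer pull stand within 30 mm of where they began (value of joint blade below 0.004 m and velocity of joint blade between -0.004 and 0.004 m/s and value of joint release below 0.002 m and value of joint each of key_read, key_store below 0.001 m and distance of each of glue, tissue_box, brush, pull from where it was at the start of the episode below 0.03 m); the robot touches nothing.
It fails at once if a key is pressed while the hook is more than 4 mm off the masking tape's near edge (value of joint any of key_read, key_store above 0.0015 m and not (x of hook_face in the frame of mark_edge between -0.004 and 0.004 m)).
It fails at once if both keys are down at once (value of joint each of key_read, key_store above 0.0015 m).
It fails at once if a bystander is knocked more than 30 mm away or tipped over (distance of any of glue, tissue_box, brush, pull from where it was at the start of the episode above 0.03 m or angle between any of glue, tissue_box's own z axis and vertical above 0.5 rad).
It also fails if it takes over 56 s, if anything falls off the work surface, if the arm or the gripper's body presses on something with over 40 N, if the wrist force passes 120 N, or if a joint passes its speed limit or range.

ROBOT

A 6-joint arm with a two-finger parallel gripper is mounted at the origin on the work surface. World frame = base frame: x ahead of the robot, y to its left, z up, the work surface at z = 0. Lengths are in mm, angles in rad, forces in N, time in s.
With the tool pointing down it reaches from about 300 to 750 mm from the base axis. Payload 8.5 kg.
Tool frame: the origin (TCP) lies midway between the tips of the shut fingers; the grasp point (between the pads) lies 19 mm behind it; z points along the fingers, y is the line along which they close (so a half turn about z gives the same grasp; the last joint's range is limited). The gripper opens to 85 mm and grips with 20 to 120 N. Pads are 22 mm wide; open, the fingers measure 114 mm over their backs; the gripper's body (76 mm by 85 mm) begins 54 mm behind the grasp point. The pads swing forward as they close: fully open they stand 13 mm farther back than shut.
Start: joints at [1.047, 0.381, 1.297, -0, 1.464, -0.215], TCP at [167.145, 523.969, 231.322] pointing down, gripper open.
Joint ranges: [-3.11, 3.11], [-0.89, 2.33], [0.22, 2.48], [-1.42, 4.56], [0.17, 2.85], [-2.88, 2.88]. Speed limits (rad/s): [2.39, 2.39, 3.14, 3.14, 3.14, 3.14].

INTERFACE

Orientations are given as [roll, pitch, yaw] about the fixed x, y, z axes, in that order (R = Rz(yaw) Ry(pitch) Rx(roll)).
In Python, from rig import r gives the robot as it stands.
- The arm moves only by the tool apply_moves, never from a script. Its argument "moves" is a list of rows, each a list of 7 numbers: the shift along the world's x, y, z in cm, then the turn, a rotation vector about the world's x, y, z in rad, then the opening, from 0 (shut) to 1 (fully open). In form: [[x, y, z, ax, ay, az, fingers], ...]. A call has 1 to 8 rows; each row is the pose to reach, as a shift and turn from the pose commanded when the call began; what a row does not reach only later rows make up. A row lasts 1/10 s, in which the tool goes at most 50 mm and 8.59 degrees, less where a joint would pass 70% of its speed; a pose out of reach is approached as far as the arm can. A call with a gripper value outside its range is refused whole. The fingers move at their own pace and stop on an object; "squeeze" is the grip in N (left out, the last holds). Time passes only in rows, so rows that repeat a pose let the fingers close. It gives the time, the measured TCP pose, the force, the opening and the grip force at its end, in the units of the state.
- r.state(): the state, without advancing time (a new reading comes with each control period).
- r.capture(name): name is "side" or "top" or "wrist"; returns the picture (384x512x3 uint8, red, green, blue); there is no depth.
- r.camera_params(name): a dict with "fx", "fy", "cx", "cy" (pixels), "eye" and "orientation" of the camera in the world. Camera axes: x right, y up, looking along -z (the intrinsics and any distortion apply to the point x, -y, -z); pixel columns grow to the right and rows downward; lengths in mm; the calibration is good to about 2 mm. A picture is of the moment at which its call begins: read the wrist's pose just before it. camera_params takes no time and is no camera call; for the wrist camera it gives the pose at the moment of the call.
- r.hand_in(): hands the job in; it is judged then, once.
The state is a dict: "time": time; "joints": joint angles; "qd": joint speeds; "tau": joint torques, N m; "eef_pos": TCP position; "orientation": TCP orientation; "wrist_force": force on the tool from outside, world axes, zero at the start; "torque": the same for the moment, N m; "gripper_width": finger opening in mm; "gripper_force": force on a finger pad.
Only numpy, scipy, OpenCV 4.12 (cv2) and the standard library are available. Lean on these libraries where they do the work, as an engineer would, in place of code of your own. Each camera call takes 0.05 s, during which the arm holds its last target. There are 200 camera calls.

## Working session

There is one attempt and no reset: what is moved stays moved. The work goes in short steps, Python scripts to look and compute and a tool call to move; the robot and the scene stay as the last step left them, time stands still between calls to the robot, and variables do not carry over. Pictures are saved under pics/ and viewed, at most 10 in all, crops included, and the job is handed in when it is done.

Besides the shell and the picture viewer there is one more tool, called after ">>>" as name([rows], argument=value, ...), one row to a line, values as JSON. apply_moves: Moves the arm, as the interface text tells. Its arguments: {"type":"object","properties":{"moves":{"type":"array","items":{"type":"array","items":{"type":"number"}}},"squeeze":{"type":"number"}},"required":["moves"]}

```bash
mkdir -p pics; ls
python3 - <<'E'
from rig import r
import cv2,numpy as np
for n in ("side","top"):
    im=r.capture(n); cv2.imwrite(f"pics/{n}0.png",im[...,::-1]); print(n,r.camera_params(n))
s=r.state(); print(s)
print(r.camera_params("wrist"))
E
```

```text
pics
side {'fx': 354.471121982421, 'fy': 354.471121982421, 'cx': 259.0672026044202, 'cy': 194.92291483652917, 'eye': array([269.76603153, 566.97453942, 514.3096808 ]), 'orientation': array([ 1.0313399 , -0.02065895, -2.67273748])}
top {'fx': 359.96213951763986, 'fy': 359.96213951763986, 'cx': 256.67680929817493, 'cy': 192.5123092822823, 'eye': array([419.36801482, -22.35391058, 924.34534647]), 'orientation': array([ 0.18588901, -0.00816311, -1.55539289])}
{'time': 0.1, 'joints': array([ 1.04674244e+00,  3.81133037e-01,  1.29814663e+00, -3.20864390e-05,
        1.46358761e+00, -2.15278565e-01]), 'qd': array([-0.00082466, -0.00242226, -0.00266   , -0.00057307,  0.00165932,
        0.0011375 ]), 'tau': array([ 3.79553050e-03, -4.49217761e+01, -2.31659693e+01, -8.77839489e-05,
        3.59961356e-03, -7.54543777e-06]), 'eef_pos': array([167.00957457, 523.76378066, 230.78407672]), 'orientation': array([-3.14034064e+00, -2.41121805e-04,  2.83282063e+00]), 'wrist_force': array([-0.19968392, -0.60041795, -0.66049116]), 'torque': array([-0.02733292,  0.05323269, -0.00165337]), 'gripper_force': 0.0, 'gripper_width': 85.5615680965669}
{'fx': 330.59973234662004, 'fy': 330.59973234662004, 'cx': 255.28558574670475, 'cy': 194.1490755321798, 'eye': array([ 85.85431827, 549.24898223, 374.30624928]), 'orientation': array([-0.33158223,  0.00170979,  1.26060429])}
```

View pics/side0.png

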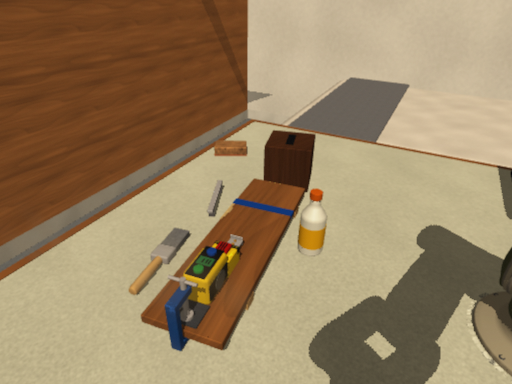

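View pics/top0.png

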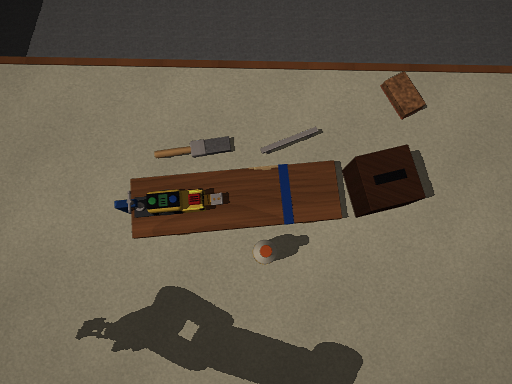

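Top view: the blue strip is at about column 287, rows 165–223; the tape case spans columns 145–205 at row 200, with the hook near (217,199). In the side view the strip is at (263,207), the green key at (199,269) and the red release at (225,247). Next I'll measure these by colour mask.

```bash
cat > h.py <<'E'
import numpy as np,cv2
from scipy.spatial.transform import Rotation as R
def ray(p,uv):
    u,v=np.atleast_2d(uv).astype(float).T
    d=np.c_[(u-p['cx'])/p['fx'],-(v-p['cy'])/p['fy'],-np.ones(len(u))]
    return R.from_euler('xyz',p['orientation']).apply(d)
def plane(p,uv,z):
    d=ray(p,uv); e=p['eye']; return e+d*((z-e[2])/d[:,2])[:,None]
def proj(p,X):
    c=R.from_euler('xyz',p['orientation']).inv().apply(np.atleast_2d(X)-p['eye'])
    return np.c_[p['cx']-p['fx']*c[:,0]/c[:,2],p['cy']+p['fy']*c[:,1]/c[:,2]]
def blobs(im,lo,hi,mn=15,roi=None):
    m=cv2.inRange(cv2.cvtColor(im,cv2.COLOR_RGB2HSV),lo,hi)
    n,l,s,c=cv2.connectedComponentsWithStats(m)
    return [(s[i,4],s[i,:4].tolist(),c[i].round(1),l==i) for i in range(1,n) if s[i,4]>=mn]
COL=dict(green=((45,90,40),(80,255,255)),blue=((100,120,40),(130,255,255)),red=((0,170,90),(6,255,255)))
E
python3 - <<'E'
from h import *; from rig import r
for n in ("top","side"):
    im=cv2.imread(f"pics/{n}0.png")[...,::-1].copy(); p=r.camera_params(n)
    for k,z in (("green",107),("blue",107),("red",83)):
        for a,b,c,m in blobs(im,*COL[k],mn=8): print(n,k,a,b,c,plane(p,c,z).round(1)[0], plane(p,c,38).round(1)[0] if k=="blue" else "")
    c=max(blobs(im,*COL["blue"]),key=lambda t:t[1][2])
    q=cv2.boxPoints(cv2.minAreaRect(np.argwhere(c[3])[:,::-1].astype(np.float32)));print("strip",plane(p,q,38).round(1).tolist())
E
python3 - <<'E'
import cv2
a=cv2.imread("pics/top0.png")[150:250,110:350];b=cv2.imread("pics/side0.png")[190:350,140:300]
cv2.imwrite("pics/c1.png",cv2.resize(a,None,fx=3.3,fy=3.3,interpolation=cv2.INTER_CUBIC))
cv2.imwrite("pics/c2.png",cv2.resize(b,None,fx=3.7,fy=3.7,interpolation=cv2.INTER_CUBIC))
E
```

```text
top green 84 [158, 194, 10, 12] [162.5 199.4] [553.4 189.4 107. ] 
top green 48 [148, 197, 8, 8] [151.5 200.5] [550.4 214.4 107. ] 
top blue 546 [278, 164, 16, 60] [285.4 194. ] [570.8 -93.1 107. ] [583.6 -99.   38. ]
top blue 48 [169, 195, 8, 8] [172.4 198.6] [555.6 166.8 107. ] [567.2 182.8  38. ]
top blue 88 [115, 200, 13, 8] [120.6 203.7] [541.8 284.5 107. ] [552.2 310.4  38. ]
top blue 11 [131, 204, 5, 3] [132.9 205.2] [538.8 256.2 107. ] [548.9 279.7  38. ]
top red 29 [188, 194, 11, 7] [192.7 196.1] [566.5 124.7  83. ] 
top red 20 [189, 201, 10, 3] [193.5 202.3] [551.6 122.1  83. ] 
strip [[659.6, -79.2, 38.0], [662.7, -102.6, 38.0], [511.5, -118.9, 38.0], [508.6, -96.1, 38.0]]
side green 236 [193, 255, 22, 19] [202.3 263.6] [551.8 202.9 107. ] 
side blue 296 [234, 199, 59, 18] [263.7 206.8] [539.   -4.9 107. ] [ 584.6 -101.8   38. ]
side blue 75 [206, 248, 11, 8] [211.1 251.5] [556.2 169.7 107. ] [604.7 102.4  38. ]
side blue 717 [165, 286, 25, 64] [175.4 319.7] [518.7 316.2 107. ] [560.9 273.7  38. ]
side red 98 [216, 241, 16, 12] [223.7 246.2] [560.6 122.   83. ] 
strip [[659.9, -83.3, 38.0], [670.4, -107.7, 38.0], [514.5, -120.4, 38.0], [508.2, -96.9, 38.0]]
```

View pics/c1.png

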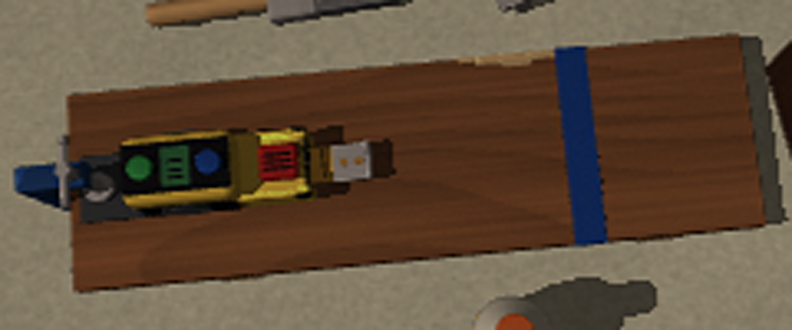

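Crop: the green key is left of the display, the blue key right, the red release on the nose, the hook's steel plate ends at crop (371,160), and the strip's near edge is at crop (565,145). Green–blue separation measures 47.9 mm, which agrees with the given 48 mm. Moving above the hook.

>>> apply_moves([
  [5, -5.4, 0, 0, 0, -0.15, 0.6],
  [10, -10.9, 0, 0, 0, -0.3, 0.6],
  [13, -14.4, 0, 0, 0, -0.45, 0.6],
  [16.4, -18, 0, 0, 0, -0.6, 0.6],
  [19.7, -21.6, 0, 0, 0, -0.75, 0.6],
  [23, -25.2, 0, 0, 0, -0.9, 0.6],
  [26.4, -29, 0, 0, 0, -1.05, 0.6],
  [29.8, -32.7, 0, 0, 0, -1.153, 0.6],
])

```text
time: 0.9
eef_pos: [437.5, 226.5, 231.2]
orientation: [-3.141, -0.0, 1.674]
wrist_force: [1.5, 0.8, 0.2]
gripper_width: 51.4
gripper_force: 0.0
```

Run:
```python
from h import *; from rig import r
s=r.state(); print(s['time'],s['eef_pos'],s['orientation'],s['joints'])
p=r.camera_params("top")
c=np.array([222.4,198.5]);print("hook edge",plane(p,c,62),"glue",plane(p,(265.5,251.5),150))
im=cv2.imread("pics/top0.png")[...,::-1]
print(im[198,205:232].tolist())
```

```text
0.9 [437.45402057 226.49008442 231.17298884] [-3.14111815e+00 -5.12770894e-05  1.67408692e+00] [2.36834509e-01 2.80306650e-01 1.45046282e+00 1.15464662e-04
 1.41128663e+00 1.33525534e-01]
hook edge [[565.43307152  56.09987705  62.        ]] glue [[437.92614126 -47.13281007 150.        ]]
[[76, 51, 16], [77, 52, 16], [56, 38, 12], [71, 47, 14], [71, 45, 11], [134, 101, 52], [113, 101, 91], [106, 99, 96], [115, 81, 44], [116, 75, 27], [110, 97, 88], [108, 100, 95], [114, 84, 53], [116, 75, 30], [114, 79, 39], [87, 76, 67], [117, 108, 102], [54, 46, 42], [33, 19, 11], [35, 20, 10], [35, 20, 11], [36, 20, 12], [34, 18, 10], [31, 18, 10], [75, 44, 24], [79, 47, 25], [78, 45, 24]]
```

The hook face is at y≈56 mm, so the blade already stands about 30 mm out. Moving above it for a wrist look.

>>> apply_moves([
  [4, -5, 0, 0, 0, 0, 0.6],
  [8, -9, -2, 0, 0, 0.005, 0.6],
  [11, -13, -5, 0, 0, 0.005, 0.6],
  [12.6, -14.7, -8, 0, 0, 0.005, 0.6],
  [12.6, -14.7, -8, 0, 0, 0.005, 0.6],
  [12.6, -14.7, -8, 0, 0, 0.005, 0.6],
])

```text
time: 1.5
eef_pos: [562.4, 80.3, 149.3]
orientation: [-3.137, -0.001, 1.683]
wrist_force: [-0.3, 0.9, 0.1]
gripper_width: 51.5
gripper_force: 0.0
```

Run:
```python
from h import *; from rig import r
s=r.state(); p=r.camera_params("wrist"); im=r.capture("wrist"); cv2.imwrite("pics/w1.png",im[...,::-1]); cv2.imwrite("pics/w1b.png",cv2.resize(im,None,fx=1.5,fy=1.5)[...,::-1])
print(s['eef_pos'],s['orientation'],p['eye'],p['orientation'])
for k,z in (("green",107),("blue",107),("blue",38),("red",83)):
    for a,b,c,m in blobs(im,*COL[k],mn=60): print(k,z,a,b,c,plane(p,c,z).round(1)[0])
```

```text
[562.36237753  80.28464072 149.33752234] [-3.13748969e+00 -7.90155396e-04  1.68263466e+00] [552.30170879 163.48435653 292.91605568] [-0.33127241  0.00390145  0.11045681]
green 107 163 [238, 33, 53, 14] [259.9  41.4] [551.8 182.5 107. ]
blue 107 925 [248, 56, 33, 36] [263.8  73.9] [555.7 167.1 107. ]
blue 107 1707 [191, 355, 130, 20] [254.3 362.2] [572.  -27.5 107. ]
blue 38 925 [248, 56, 33, 36] [263.8  73.9] [557.  168.5  38. ]
blue 38 1707 [191, 355, 130, 20] [254.3 362.2] [579.4 -98.4  38. ]
red 83 1400 [243, 127, 40, 43] [262.7 147.6] [560.7 123.5  83. ]
```

View pics/w1b.png

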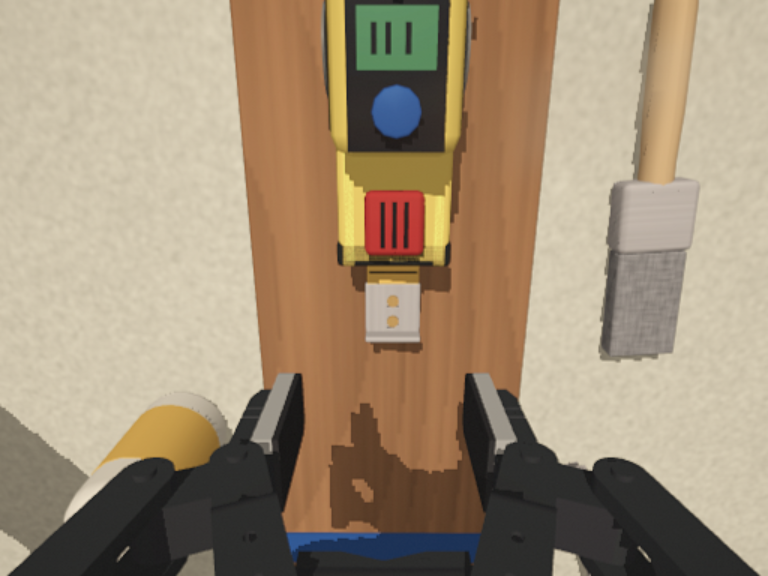

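Wrist view: the red release is at native (263,148), the end plate spans rows 189–228 at column 262, and the hook's front edge is at row ~226–228. The strip is partly hidden at row 355.

Run:
```python
from h import *
p=dict(fx=330.6,fy=330.6,cx=255.286,cy=194.149,eye=np.array([552.30170879,163.48435653,292.91605568]),orientation=np.array([-0.33127241,0.00390145,0.11045681]))
print(plane(p,[(243,190),(279,190),(261.5,189),(261.5,222.5),(243,222),(280,222)],62).round(1)); print(plane(p,[(261.5,228.5)],42).round(1))
im=cv2.imread("pics/w1.png")
print([(i,im[i,268].sum()) for i in range(184,236)])
print([(i,im[205,i].sum()) for i in range(238,286)])
```

```text
[[550.8  86.6  62. ]
 [577.1  89.6  62. ]
 [564.3  88.9  62. ]
 [567.4  62.3  62. ]
 [553.3  61.1  62. ]
 [581.3  64.3  62. ]]
[[569.3  48.1  42. ]]
[(184, np.uint64(322)), (185, np.uint64(319)), (186, np.uint64(310)), (187, np.uint64(412)), (188, np.uint64(524)), (189, np.uint64(539)), (190, np.uint64(554)), (191, np.uint64(538)), (192, np.uint64(537)), (193, np.uint64(538)), (194, np.uint64(539)), (195, np.uint64(537)), (196, np.uint64(537)), (197, np.uint64(540)), (198, np.uint64(539)), (199, np.uint64(537)), (200, np.uint64(539)), (201, np.uint64(539)), (202, np.uint64(539)), (203, np.uint64(538)), (204, np.uint64(538)), (205, np.uint64(537)), (206, np.uint64(538)), (207, np.uint64(538)), (208, np.uint64(539)), (209, np.uint64(538)), (210, np.uint64(537)), (211, np.uint64(538)), (212, np.uint64(536)), (213, np.uint64(537)), (214, np.uint64(538)), (215, np.uint64(538)), (216, np.uint64(538)), (217, np.uint64(540)), (218, np.uint64(539)), (219, np.uint64(542)), (220, np.uint64(525)), (221, np.uint64(476)), (222, np.uint64(463)), (223, np.uint64(463)), (224, np.uint64(501)), (225, n
[... 650 characters left out ...]
t64(549)), (256, np.uint64(545)), (257, np.uint64(540)), (258, np.uint64(540)), (259, np.uint64(544)), (260, np.uint64(545)), (261, np.uint64(536)), (262, np.uint64(537)), (263, np.uint64(543)), (264, np.uint64(541)), (265, np.uint64(536)), (266, np.uint64(538)), (267, np.uint64(537)), (268, np.uint64(537)), (269, np.uint64(540)), (270, np.uint64(545)), (271, np.uint64(544)), (272, np.uint64(539)), (273, np.uint64(538)), (274, np.uint64(535)), (275, np.uint64(542)), (276, np.uint64(545)), (277, np.uint64(538)), (278, np.uint64(522)), (279, np.uint64(459)), (280, np.uint64(225)), (281, np.uint64(350)), (282, np.uint64(343)), (283, np.uint64(337)), (284, np.uint64(334)), (285, np.uint64(336))]
```

>>> apply_moves([
  [0.45, -1.43, -4, 0, 0, 0, 0.6],
  [0.45, -1.43, -8, 0, 0, 0, 0.6],
  [0.45, -1.43, -10.6, 0, 0, 0, 0.6],
  [0.45, -1.43, -10.6, 0, 0, 0, 0.6],
  [0.45, -1.43, -10.6, 0, 0, 0, 0.2],
  [0.45, -1.43, -10.6, 0, 0, 0, 0.2],
  [0.45, -1.43, -10.6, 0, 0, 0, 0.2],
  [0.45, -1.43, -10.6, 0, 0, 0, 0.2],
], squeeze=50)

```text
time: 2.35
eef_pos: [568.1, 67.8, 48.0]
orientation: [3.137, -0.0, 1.685]
wrist_force: [-0.8, 3.4, 7.3]
gripper_width: 26.3
gripper_force: 49.2
```

>>> apply_moves([
  [0.1, -0.5, 0.4, 0, 0, 0, 0.2],
  [0.25, -2, 0.4, 0, 0, 0, 0.2],
  [0.4, -4, 0.4, 0, 0, 0, 0.2],
  [0.6, -6, 0.4, 0, 0, 0, 0.2],
  [0.9, -8, 0.4, 0, 0, 0, 0.2],
  [1.1, -10, 0.4, 0, 0, 0, 0.2],
  [1.3, -12, 0.4, 0, 0, 0, 0.2],
  [1.3, -12, 0.4, 0, 0, 0, 0.2],
])

```text
time: 3.15
eef_pos: [581.5, -53.9, 48.6]
orientation: [3.139, -0.0, 1.683]
wrist_force: [11.4, -1.9, -23.5]
gripper_width: 26.3
gripper_force: 54.8
```

Run:
```python
from h import *; from rig import r
s=r.state();print(s['eef_pos'],s['wrist_force'],s['gripper_width'])
im=r.capture("top"); cv2.imwrite("pics/t2.png",cv2.resize(im[130:260,110:350],None,fx=3,fy=3,interpolation=cv2.INTER_CUBIC)[...,::-1])
```

```text
[581.47898182 -53.90123203  48.61455065] [ 11.42191688  -1.90076623 -23.49369873] 26.25792348342328
```

View pics/t2.png

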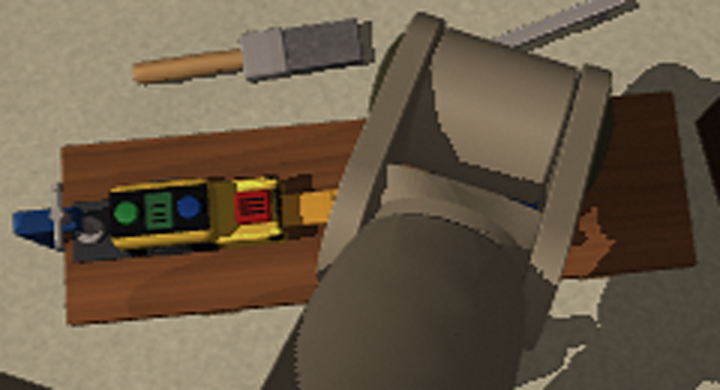

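The blade follows the gripper (yellow blade visible at crop (310,207)). Finishing the pull and relieving the lift force.

>>> apply_moves([
  [0.2, -0.8, -0.2, 0, 0, 0, 0.2],
  [0.3, -1.5, -0.2, 0, 0, 0, 0.2],
  [0.35, -2.0, -0.2, 0, 0, 0, 0.2],
  [0.38, -2.3, -0.2, 0, 0, 0, 0.2],
  [0.38, -2.3, -0.2, 0, 0, 0, 0.2],
  [0.38, -2.3, -0.2, 0, 0, 0, 0.2],
])

```text
time: 3.8
eef_pos: [583.9, -74.5, 48.3]
orientation: [3.14, -0.002, 1.685]
wrist_force: [1.1, 6.8, -2.7]
gripper_width: 26.1
gripper_force: 56.8
```

Run:
```python
from h import *; from rig import r
s=r.state();p=r.camera_params("wrist");print(s['eef_pos'],s['wrist_force'],p['eye'],p['orientation'])
im=r.capture("wrist"); cv2.imwrite("pics/w3.png",im[...,::-1]);cv2.imwrite("pics/w3b.png",cv2.resize(im[150:384,130:380],None,fx=2.5,fy=2.5,interpolation=cv2.INTER_CUBIC)[...,::-1])
```

```text
[583.93264071 -74.52091645  48.31159566] [ 1.115842    6.79260702 -2.71596444] [572.95631637   8.43405663 191.95845892] [-0.33028771 -0.001318    0.11287623]
```

View pics/w3b.png

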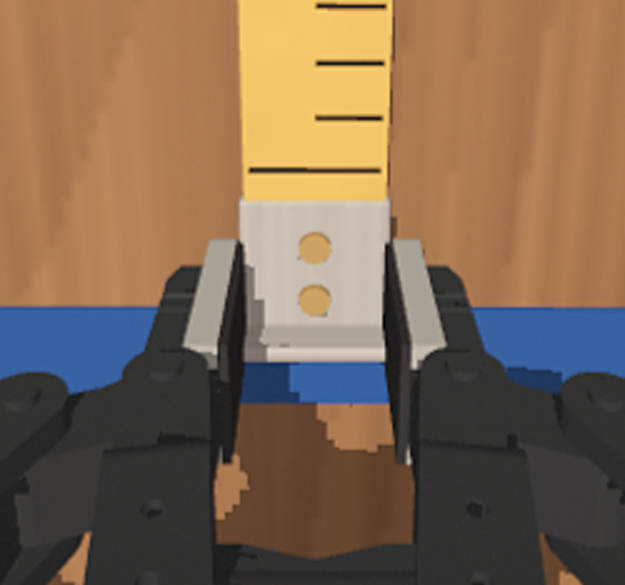

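Clear view: strip near edge at crop row ~308 (native 273), hook front edge at crop row ~361 (native 294), columns 245–388.

Run:
```python
from h import *; from rig import r
im=cv2.imread("pics/w3.png")
p=dict(r.camera_params("wrist"),eye=np.array([572.95631637,8.43405663,191.95845892]),orientation=np.array([-0.33028771,-0.001318,0.11287623]))
u=np.array([.111,-.994,0])
hsv=cv2.cvtColor(im,cv2.COLOR_BGR2HSV); m=cv2.inRange(hsv,*COL["blue"])
e=[(c,np.argmax(m[250:300,c]>0)+250-.5) for c in list(range(140,185,4))+list(range(325,375,4))]
E=plane(p,e,38); k=np.polyfit(E[:,0],E[:,1],1); print("edge slope",k[0], "res",np.std(E[:,1]-np.polyval(k,E[:,0])))
print([int(x) for x in im[285:300,270].sum(1)])
n=np.array([-k[0],1])/np.hypot(k[0],1)
for row in (293.5,294.5,295.5):
    H=plane(p,(256.5,row),62)[0]; print(row,H, "hook past edge (mm, + = over)", -(H[1]-np.polyval(k,H[0]))*n[1])
```

```text
edge slope 0.11251564264173328 res 1.0573487110001606e-14
[498, 500, 488, 504, 573, 618, 592, 569, 529, 441, 305, 314, 315, 317, 316]
293.5 [584.18501474 -84.10524763  62.        ] hook past edge (mm, + = over) -3.952170699970719
294.5 [584.24723588 -84.64835592  62.        ] hook past edge (mm, + = over) -3.405510961973412
295.5 [584.30960122 -85.19272298  62.        ] hook past edge (mm, + = over) -2.857584229560616
```

>>> apply_moves([
  [0.02, -0.17, 0, 0, 0, 0, 0.2],
  [0.04, -0.34, 0, 0, 0, 0, 0.2],
  [0.04, -0.34, 0, 0, 0, 0, 0.2],
  [0.04, -0.34, 0, 0, 0, 0, 0.2],
])

```text
time: 4.25
eef_pos: [584.3, -77.5, 48.3]
orientation: [3.141, -0.002, 1.685]
wrist_force: [-0.1, 7.9, -2.1]
gripper_width: 26.2
gripper_force: 56.9
```

```bash
cat > meas.py <<'E'
from h import *; from rig import r
import sys
s=r.state();p=r.camera_params("wrist");print(s['time'],s['eef_pos'],s['wrist_force'])
im=r.capture("wrist"); cv2.imwrite(f"pics/{sys.argv[1]}.png",im[...,::-1])
m=cv2.inRange(cv2.cvtColor(im,cv2.COLOR_RGB2HSV),*COL["blue"])
# edge beside the blade: project guess to find columns
g=proj(p,[(584,-88,38)])[0]; print("guess px",g)
pts=[]
for c in range(max(0,int(g[0])-120),min(512,int(g[0])+120),3):
    col=np.flatnonzero(m[int(g[1])-25:int(g[1])+25,c]>0)
    if len(col): pts.append((c,col[0]+int(g[1])-25-.5))
P=plane(p,pts,38); k=np.polyfit(P[:,0],P[:,1],1)
for _ in range(4):
    d=P[:,1]-np.polyval(k,P[:,0]); k=np.polyfit(*P[abs(d)<=max(.5,np.median(abs(d)))][:,:2].T,1)
print("slope",k[0],"edge y at 584",np.polyval(k,584))
c=int(round(proj(p,[(584,-86,62)])[0][0])); g2=int(proj(p,[(584,-86,62)])[0][1])
print("col",c+10,"rows from",g2-14,[int(x) for x in im[g2-14:g2+15,c+10].astype(int).sum(1)])
for row in range(g2-12,g2+13,3):
    H=plane(p,(c,row),62)[0]; print(row,round((np.polyval(k,H[0])-H[1])/np.hypot(k[0],1),2),end="; ")
E
python3 meas.py w4
```

```text
4.25 [584.26866357 -77.51593416  48.29005116] [-0.14336474  7.91405984 -2.10198938]
guess px [255.13267662 267.47178524]
slope 0.11273287231060793 edge y at 584 -88.01730159211809
col 266 rows from 277 [567, 569, 559, 518, 489, 490, 490, 493, 499, 499, 487, 507, 577, 619, 591, 569, 528, 439, 302, 313, 317, 317, 317, 316, 317, 316, 317, 318, 314]
279 -8.65; 282 -7.07; 285 -5.47; 288 -3.85; 291 -2.23; 294 -0.6; 297 1.05; 300 2.7; 303 4.37;
```

At −0.3 mm. Opening the fingers and lifting straight up.

>>> apply_moves([
  [0, 0, 0, 0, 0, 0, 0.5],
  [0, 0, 0, 0, 0, 0, 0.5],
  [0, 0, 0, 0, 0, 0, 0.5],
  [0, 0, 0, 0, 0, 0, 0.5],
  [0, 0, 1.5, 0, 0, 0, 0.5],
  [0, 0, 5, 0, 0, 0, 0.5],
  [0, 0, 8, 0, 0, 0, 0.5],
  [0, 0, 8, 0, 0, 0, 0.5],
])

```text
time: 5.1
eef_pos: [586.0, -80.1, 131.6]
orientation: [3.134, 0.004, 1.685]
wrist_force: [0.1, -0.1, -0.4]
gripper_width: 42.5
gripper_force: 0.0
```

```bash
python3 meas.py w5
```

```text
5.1 [586.02855485 -80.05106814 131.59184571] [ 0.11938317 -0.06259212 -0.3727306 ]
guess px [252.4154678  205.78351707]
slope 0.11012283487038774 edge y at 584 -87.76517902966368
col 263 rows from 201 [560, 560, 560, 559, 559, 559, 559, 562, 541, 481, 478, 477, 517, 589, 579, 523, 379, 157, 171, 179, 181, 178, 185, 255, 314, 309, 311, 304, 304]
203 -11.15; 206 -8.94; 209 -6.71; 212 -4.47; 215 -2.21; 218 0.06; 221 2.35; 224 4.65; 227 6.97;
```

Still on the mark (about −0.7 mm). Moving to above the green key with fingers shut.

>>> apply_moves([
  [0, 3, 2, 0, 0, 0, 0],
  [-1, 8, 2, 0, 0, 0, 0],
  [-1.6, 13, 2, 0, 0, 0, 0],
  [-2.2, 18, 2, 0, 0, 0, 0],
  [-2.8, 23, 2, 0, 0, 0, 0],
  [-3.3, 27, 2, 0, 0, 0, 0],
  [-3.6, 29.5, 1, 0, 0, 0, 0],
  [-3.6, 29.5, 0, 0, 0, 0, 0],
])

```text
time: 5.95
eef_pos: [547.0, 218.4, 125.9]
orientation: [-3.14, -0.0, 1.689]
wrist_force: [-0.1, -0.2, -0.9]
gripper_width: -0.1
gripper_force: 0.0
```

>>> apply_moves([
  [0, 0, 0, 0, 0, 0, 0],
  [0, 0, 0, 0, 0, 0, 0],
  [0, 0, 0, 0, 0, 0, 0],
])

```text
time: 6.25
eef_pos: [548.7, 214.4, 127.5]
orientation: [3.141, 0.0, 1.683]
wrist_force: [0.0, 0.0, 0.3]
gripper_width: -0.2
gripper_force: 0.0
```

Run:
```python
from h import *; from rig import r
s=r.state();p=r.camera_params("wrist");print(s['time'],s['eef_pos'],s['orientation'],s['gripper_width'])
im=r.capture("wrist"); cv2.imwrite("pics/w6.png",im[...,::-1])
for k,z in (("blue",107),("red",83)):
    for a,b,c,m in blobs(im,*COL[k],mn=60): print(k,z,a,b,c,plane(p,c,z).round(1)[0])
```

```text
6.25 [548.72468515 214.4336934  127.49208248] [3.14135955e+00 1.19863593e-04 1.68309221e+00] -0.1778190351335607
blue 107 2525 [244, 75, 36, 83] [260.8 115.2] [542.5 282.  107. ]
red 83 81 [250, 336, 12, 23] [255.7 348.6] [558.5 116.8  83. ]
```

View pics/w6.png

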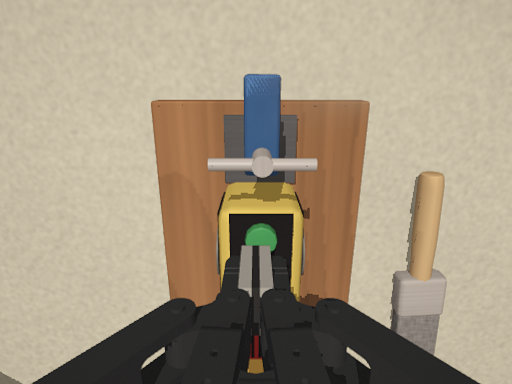

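Wrist view: the green key is at (261,238), just under and ahead of the shut fingertips; the clamp bar at row 164 is clear. Pressing.

>>> apply_moves([
  [0.17, 0, -0.8, 0, 0, 0, 0],
  [0.17, 0, -1.6, 0, 0, 0, 0],
  [0.17, 0, -2.0, 0, 0, 0, 0],
  [0.17, 0, -2.2, 0, 0, 0, 0],
  [0.17, 0, -2.4, 0, 0, 0, 0],
  [0.17, 0, -2.4, 0, 0, 0, 0],
  [0.17, 0, -2.4, 0, 0, 0, 0],
  [0.17, 0, -2.4, 0, 0, 0, 0],
])

```text
time: 7.1
eef_pos: [550.0, 215.6, 103.6]
orientation: [3.141, 0.0, 1.685]
wrist_force: [-1.1, -1.5, 3.2]
gripper_width: -0.3
gripper_force: 1.6
```

>>> apply_moves([
  [0, 0, -0.05, 0, 0, 0, 0],
  [0, 0, -0.05, 0, 0, 0, 0],
  [0, 0, 1, 0, 0, 0, 0],
  [0, 0, 2, 0, 0, 0, 0],
  [0.25, -2.4, 2, 0, 0, 0, 0],
  [0.53, -4.8, 2, 0, 0, 0, 0],
  [0.53, -4.8, 2, 0, 0, 0, 0],
  [0.53, -4.8, 2, 0, 0, 0, 0],
])

```text
time: 7.9
eef_pos: [555.4, 167.7, 123.8]
orientation: [3.141, -0.0, 1.684]
wrist_force: [-0.0, -0.5, 0.3]
gripper_width: -0.1
gripper_force: 0.0
```

Run:
```python
from h import *; from rig import r
print(r.state()['eef_pos'])
p=r.camera_params("top")
im=r.capture("top"); cv2.imwrite("pics/t7.png",im[...,::-1])
for k,z in (("green",107),("blue",38),("red",83)):
    for a,b,c,m in blobs(im,*COL[k],mn=20): print(k,a,b,c,plane(p,c,z).round(1)[0])
c=proj(p,[(584,-88,62)])[0].round().astype(int); print(c, im[c[1],c[0]-18:c[0]+14].astype(int).tolist())
```

```text
[555.43253404 167.68606261 123.81335968]
blue 528 [278, 164, 16, 60] [285.5 194. ] [583.6 -99.3  38. ]
blue 89 [115, 200, 13, 8] [120.7 203.8] [551.9 310.2  38. ]
[282 192] [[87, 58, 18], [91, 61, 19], [93, 61, 18], [69, 46, 16], [89, 59, 18], [74, 55, 26], [57, 51, 48], [127, 118, 113], [140, 114, 85], [140, 111, 76], [134, 122, 112], [134, 124, 118], [136, 119, 100], [145, 102, 54], [77, 51, 24], [57, 51, 47], [55, 50, 47], [35, 38, 46], [12, 22, 45], [8, 21, 45], [9, 21, 45], [11, 22, 46], [10, 21, 46], [9, 21, 45], [9, 22, 47], [7, 21, 46], [21, 23, 31], [41, 25, 17], [41, 25, 13], [42, 25, 15], [42, 25, 14], [41, 25, 14]]
```

Hook still on the edge in the top view. Pressing the blue key.

>>> apply_moves([
  [0, 0, -1.0, 0, 0, 0, 0],
  [0, 0, -1.6, 0, 0, 0, 0],
  [0, 0, -1.9, 0, 0, 0, 0],
  [0, 0, -2.05, 0, 0, 0, 0],
  [0, 0, -2.05, 0, 0, 0, 0],
  [0, 0, -2.05, 0, 0, 0, 0],
  [0, 0, -2.05, 0, 0, 0, 0],
])

```text
time: 8.65
eef_pos: [555.0, 168.3, 103.2]
orientation: [3.142, -0.001, 1.685]
wrist_force: [-2.2, 2.3, 5.0]
gripper_width: -0.2
gripper_force: 2.5
```

>>> apply_moves([
  [0, 0, 1, 0, 0, 0, 0],
  [0, 0, 2, 0, 0, 0, 0],
  [0.25, -2.3, 2, 0, 0, 0, 0],
  [0.5, -4.55, 2, 0, 0, 0, 0],
  [0.5, -4.55, 2, 0, 0, 0, 0],
  [0.5, -4.55, 0, 0, 0, 0, 0],
  [0.5, -4.55, -1, 0, 0, 0, 0],
  [0.5, -4.55, -1, 0, 0, 0, 0],
])

```text
time: 9.45
eef_pos: [559.5, 122.6, 91.7]
orientation: [-3.139, -0.0, 1.685]
wrist_force: [-0.6, 1.3, 0.8]
gripper_width: -0.1
gripper_force: 0.0
```

>>> apply_moves([
  [0.05, 0, -0.8, 0, 0, 0, 0],
  [0.05, 0, -1.3, 0, 0, 0, 0],
  [0.05, 0, -1.4, 0, 0, 0, 0],
  [0.05, 0, -1.4, 0, 0, 0, 0],
  [0.05, 0, -1.4, 0, 0, 0, 0],
  [0.05, 0, -1.4, 0, 0, 0, 0],
  [0.05, 0, -1.4, 0, 0, 0, 0],
  [0.05, 0, -1.4, 0, 0, 0, 0],
])

```text
time: 10.25
eef_pos: [561.0, 122.2, 79.1]
orientation: [3.141, -0.0, 1.685]
wrist_force: [1.8, 2.4, 3.7]
gripper_width: 0.1
gripper_force: 2.4
```

>>> apply_moves([
  [0, 0, 0, 0, 0, 0, 0],
  [0, 0, 0, 0, 0, 0, 0],
  [0, 0, 0, 0, 0, 0, 0],
  [0, 0, 0, 0, 0, 0, 0],
  [0, 0, 0, 0, 0, 0, 0],
  [0, 0, 0, 0, 0, 0, 0],
])

```text
time: 10.85
eef_pos: [560.9, 122.1, 78.9]
orientation: [3.141, 0.0, 1.685]
wrist_force: [2.9, 2.2, 5.1]
gripper_width: -0.3
gripper_force: 2.5
```

Run:
```python
from h import *; from rig import r
print(r.state()['eef_pos'])
im=r.capture("wrist"); cv2.imwrite("pics/w8.png",im[...,::-1])
```

```text
[560.91015902 122.06772024  78.89244782]
```

View pics/w8.png

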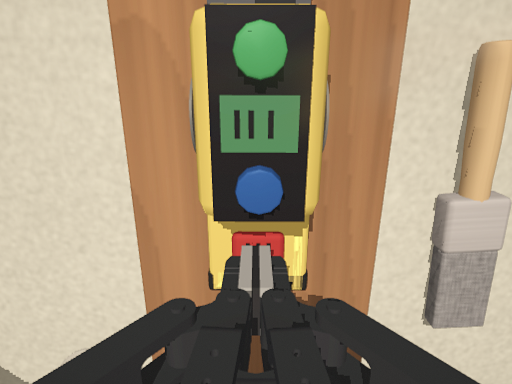

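The fingers are on the red paddle (258,245) with the hook hidden. I'll check the hook in the top and side cameras while still holding the paddle down.

Run:
```python
from h import *; from rig import r
t=r.capture("top"); s=r.capture("side"); print(r.state()['time'])
p=r.camera_params("top"); q=r.camera_params("side"); print(proj(q,[(564.3,88.5,62),(568,57,62),(584,-88,62)]).round(),proj(p,[(564.3,88.5,62),(584,-88,62)]).round())
a=cv2.resize(t[130:260,110:350],(800,433),interpolation=cv2.INTER_CUBIC); b=cv2.resize(s[180:340,150:310],(433,433),interpolation=cv2.INTER_CUBIC)
cv2.imwrite("pics/c8.png",cv2.resize(np.hstack([a,b]),(800,281))[...,::-1])
```

```text
11.0
[[231. 244.]
 [237. 235.]
 [262. 201.]] [[209. 199.]
 [282. 192.]]
```

View pics/c8.png

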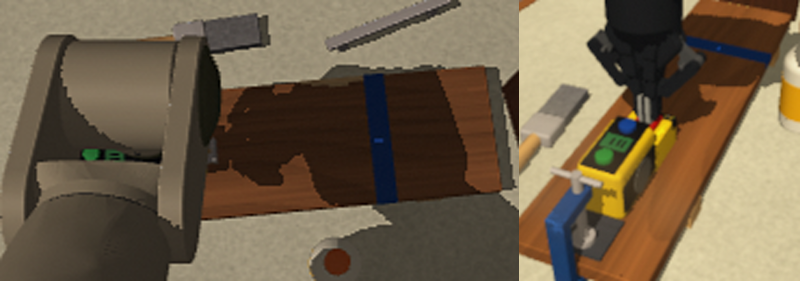

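The hook has run in: its edge is at top column ~209, as predicted for home, and the panel is clear. Lifting away.

>>> apply_moves([
  [0, 0, 1, 0, 0, 0, 0],
  [0, 0, 4, 0, 0, 0, 0],
  [0, 0, 8, 0, 0, 0, 0],
  [0, 0, 12, 0, 0, 0, 0],
  [0, 0, 12, 0, 0, 0, 0],
  [0, 0, 12, 0, 0, 0, 0],
  [0, 0, 12, 0, 0, 0, 0],
  [0, 0, 12, 0, 0, 0, 0],
])

```text
time: 11.8
eef_pos: [560.0, 122.0, 197.4]
orientation: [-3.138, -0.0, 1.685]
wrist_force: [-0.3, 0.6, 0.4]
gripper_width: -0.0
gripper_force: 0.0
```

Run:
```python
from rig import r
s=r.state(); print(s['time'],s['eef_pos'],s['wrist_force']); print(r.hand_in())
```

```text
11.8 [560.04031729 121.95860165 197.39751639] [-0.26782564  0.58846088  0.38013638]
the job is handed in; nothing more can be done
None
```

The job is handed in at 11.8 s, verdict not shown: the hook was set within about 1 mm of the masking tape's edge, the green then blue keys were pressed, and the red release was held until the cameras showed the blade home.

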